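# Seat a lens barrel in a V-nest against its sprung stop

### The arm

A 6-joint arm with a two-finger parallel gripper is mounted at the origin on a cart in front of the work surface, level with it; the furniture and walls round the work are solid. World frame = base frame: x ahead of the robot, y to its left, z up, the work surface at z = 0. Lengths are in m, angles in rad, forces in N, time in s.
With the tool pointing down it reaches from about 0.325 to 0.9 m from the base axis. Payload 6.1 kg.
Tool frame: the origin (TCP) lies midway between the tips of the shut fingers; the grasp point (between the pads) lies 19 mm behind it; z points along the fingers, y is the line along which they close (so a half turn about z gives the same grasp; the last joint's range is limited). The gripper opens to 85 mm and grips with 20 to 120 N. Pads are 22 mm wide; open, the fingers measure 114 mm over their backs; the gripper's body (76 mm by 85 mm) begins 54 mm behind the grasp point. The pads swing forward as they close: fully open they stand 13 mm farther back than shut.
Start: joints at [-1.362, 0.22, 1.526, -0, 1.395, -0.126], TCP at [0.205, -0.59, 0.231] pointing down, gripper open.
Joint ranges: [-2.98, 2.98], [-0.91, 2.08], [0.09, 2.57], [-1.24, 4.39], [0.2, 2.65], [-2.68, 2.68]. Speed limits (rad/s): [2.57, 2.57, 3.01, 3.14, 3.14, 3.14].

### API

Orientations are given as [roll, pitch, yaw] about the fixed x, y, z axes, in that order (R = Rz(yaw) Ry(pitch) Rx(roll)).
In Python, from plant import movep, move_l, set_joints, gripper_to, hold, inverse_kinematics, observe, get_image, get_calibration, Unreachable, job_done gives the robot as it stands. Calls block until the motion is done:
- movep(position, orientation): joint-space move of the TCP to a pose.
- move_l(position, feed=0.15, rotation=None, max_force=None): straight line of the TCP; rotation=None keeps the orientation; feed is the mean speed in m/s. With max_force (N) it stops when the force on the tool has changed by that much, and returns True; else False.
- set_joints(angles): joint-space move.
- gripper_to(opening, f_grip=None): finger opening in m; f_grip is the grip in N (None keeps the last); returns when the fingers have stopped.
- hold(seconds).
- inverse_kinematics(position, orientation): joint angles nearest the present ones, or None.
- observe(): the state.
- get_image(name): name is "scene" or "top" or "wrist"; returns (picture, depth): 400x640x3 uint8, red, green, blue; 400x640 float32, m along the optical axis (not along the pixel's ray), 0 where there is no reading.
- get_calibration(name): a dict with "intrinsics" (3x3 intrinsics, pixels), "dist_coeffs" ([k1, k2, p1, p2, k3] as OpenCV has them; the pictures are not rectified), "world_from_camera" (4x4, takes a point from camera to world coordinates). Camera axes: x right, y down, z forward; pixel columns grow to the right and rows downward; lengths in m; the calibration is good to about 2 mm. A picture is of the moment at which its call begins: read the wrist's pose just before it. get_calibration takes no time and is no camera call; for the wrist camera it gives the pose at the moment of the call.
A pose or a line that the arm cannot do raises Unreachable and nothing moves.
- job_done(): hands the job in; it is judged then, once.
The state is a dict: "time_s": time; "q": joint angles; "joint_velocities": joint speeds; "joint_torque": joint torques, N m; "eef_pos": TCP position; "tcp_rot": TCP orientation; "ft_force": force on the tool from outside, world axes, zero at the start; "torque": the same for the moment, N m; "opening": finger opening in m; "grasp_force": force on a finger pad.
Only numpy, scipy, OpenCV 4.12 (cv2) and the standard library are available. Lean on these libraries where they do the work, as an engineer would, in place of code of your own. Each camera call takes 0.05 s, during which the arm holds its last target. There are 200 camera calls.

### The job

Take the black lens barrel from its parking rest and lay it in the V-groove of the aluminium alignment nest, lens end towards the sprung back stop, so that it lies on both flanks and presses down the small catch in the bottom of the groove. Then push it along the groove against the rising resistance of the stop until the catch springs up behind it and holds it; feel your way and do not ram it. Let go, and leave the vial and the dish where they stand.

Things in the scene. Friction and masses are not known exactly. Their poses are not given: they have to be found in the camera images.
- barrel: Black lens barrel, 0.28 to 0.46 kg: a plain cylinder, diameter 40 mm, 100 mm long, with a steel stub (diameter 20, length 12 mm) on its axis at one end and a glass lens set in the other end. Origin on the axis at the middle of the 100 mm body; x points to the lens (body x = -50 to +50 mm, stub -62 to -50). It starts lying level in the rest.
- lens_face (a point): Centre of the lens end face of the barrel, 50 mm from the barrel's origin along its +x.
- rest: Grey parking rest fixed to the table, 90 x 50 mm: a 7 mm plate with two V-shaped ribs 8 mm long, 28 to 36 mm either side of its middle and 25.5 mm high; between the ribs the barrel is free. Origin on the table under its middle, z up, x along the barrel that lies in it. The barrel lies with its axis 37 mm above the table.
- nest: Alignment nest fixed to the table: aluminium base 240 x 80 mm carrying a 90 degree V-groove of two slick-coated dark flanks, from x = -115 to +46 mm. Origin on the table under the base's middle, z up; x runs along the groove towards the back stop. Flanks and shoulders (34 mm either side) end 40 mm above the table. A barrel on both flanks has its axis at y = 0, 50 mm above the table.
- stop_mid (a point): Nominal point of the free plunger face, 43 mm along the nest's +x, 42 mm above the table. Plunger face (24 mm across) and catch sit on one rail, clamped up to 15 mm nearer or farther along x: that shift is not reported. Pushed towards +x the plunger resists 2.5 N rising to 7 N at its hard end, 15 mm in; groove friction adds 1 to 4 N. Stop head: 46 mm wide, top 68 mm up, bolts to 72.
- catch_mid (a point): Nominal point of the catch's face that holds the barrel, 45.5 mm along the nest's -x, 36 mm above the table; the catch reaches 6 mm from it towards -x. It shifts along x with the rail (see stop_mid). The barrel's 100 mm body latches between catch and plunger with the plunger 11.5 mm in, 3.5 mm before its hard end.
- catch (a joint): Small steel catch, 6 x 8 mm, in the bottom of the groove, a sprung upright slide: 0 m = fully up, 0.006 m = pressed down by a barrel lying on both flanks above it (its top is then level with the barrel's underside), 0.010 m = its end. It takes less than 1.5 N to hold down, and springs back to 0 by itself once the barrel has passed beyond it.
- vial: Small clear vial with a white cap, 23 mm in diameter, 58 mm high, standing on the table; a bystander. Origin at the centre of its underside.
- dish: Clear shallow lidded dish, 58 mm in diameter, 14 mm high, lying on the table; a bystander. Origin at the centre of its underside.
Things that resemble listed ones, but are neither listed nor needed, are in the scene too. Leave any turquoise look-alike of the barrel alone.

How it is judged:
On the way:
1. the barrel lies on both flanks of the groove, lens end towards the stop, and presses the catch down (value of joint catch above 0.004 m and z of barrel in the frame of nest between 0.047 and 0.0535 m and angle between the x axis of barrel and the x axis of nest, either way round below 0.06 rad and x of lens_face in the frame of nest above 0 m), for 0.2 s.
At the end, for the whole second after the job is handed in: The catch is up (within 1.5 mm) behind the barrel, which lies at rest on both flanks (axis within 2.5 mm of its seated height and of the middle of the groove, within 0.05 rad of the groove's direction), its lens face pressed on the plunger, 33 to 76 mm beyond the middle of the nest (value of joint catch below 0.0015 m and z of barrel in the frame of nest between 0.0478 and 0.0528 m and y of barrel in the frame of nest between -0.0025 and 0.0025 m and angle between the x axis of barrel and the x axis of nest, either way round below 0.05 rad and x of lens_face in the frame of nest between 0.033 and 0.076 m and linear speed of barrel below 0.02 m/s); the robot touches nothing.
It fails at once if the barrel is rammed: with the catch already up behind it, it bears on the nest and its stop with more than 60 N in all (contact force between barrel and nest above 60 N and value of joint catch below 0.003 m and x of lens_face in the frame of nest above 0.03 m).
It fails at once if the vial is moved or tipped (distance of vial from where it was at the start of the episode above 0.03 m or angle between vial's own z axis and vertical above 0.5 rad).
It fails at once if the dish is moved (distance of dish from where it was at the start of the episode above 0.03 m).
It also fails if it takes over 51 s, if anything falls off the work surface, if the arm or the gripper's body presses on something with over 40 N, if the wrist force passes 120 N, or if a joint passes its speed limit or range.

## Working session

There is one attempt and no reset: what is moved stays moved. The work goes in short steps, each a Python script; the robot and the scene stay as the last script left them, time stands still between calls to the robot, and variables do not carry over. Pictures are saved under pics/ and viewed, at most 10 in all, crops included, and the job is handed in when it is done.

```bash
mkdir -p pics; ls
python3 - <<'E'
from plant import *
import cv2,numpy as np
for n in ["top","scene"]:
    p,d=get_image(n); cv2.imwrite(f"pics/{n}0.png",p[:,:,::-1]); np.save(f"{n}_d.npy",d); np.save(f"{n}_p.npy",p)
    c=get_calibration(n); print(n,c["intrinsics"],c["dist_coeffs"],np.round(c["world_from_camera"],3))
o=observe(); print(o["time_s"],o["tcp_rot"],o["ft_force"])
E
```

```text
pics
top [[393.06866418   0.         326.05129137]
 [  0.         393.06866418 195.84745077]
 [  0.           0.           1.        ]] [-0.04935175  0.          0.          0.          0.        ] [[ 0.014 -0.992  0.129  0.442]
 [-0.999 -0.01   0.032 -0.151]
 [-0.031 -0.129 -0.991  0.894]
 [ 0.     0.     0.     1.   ]]
scene [[433.64004217   0.         321.08197662]
 [  0.         433.64004217 204.57610727]
 [  0.           0.           1.        ]] [0.03189933 0.         0.         0.         0.        ] [[ 0.515 -0.345  0.784 -0.108]
 [-0.857 -0.189  0.479 -0.542]
 [-0.018 -0.919 -0.393  0.4  ]
 [ 0.     0.     0.     1.   ]]
0.1 [-3.13984732e+00 -2.44870674e-04  3.34770069e-01] [ 0.29124115 -0.15921314 -0.5350879 ]
```

View pics/top0.png

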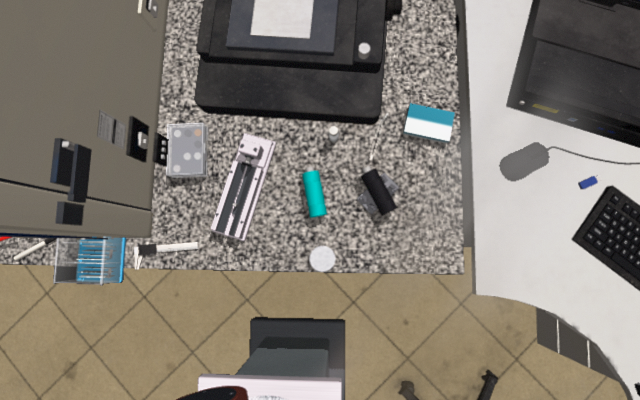

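View pics/scene0.png

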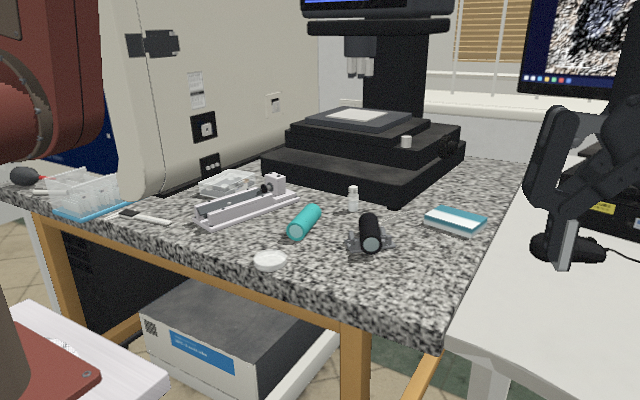

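The top view shows the nest at about (243,187) with the stop at its upper end, the black barrel in its rest at (378,192), and the turquoise decoy at (315,193). The vial is at (333,131) and the dish at (322,259). I'll enlarge the pictures to see which way the lens points, and measure from depth.

```bash
cat > h.py <<'E'
from plant import *
import cv2,numpy as np
def cloud(d,c):
    v,u=np.mgrid[0:400,0:640]
    K,D=c["intrinsics"],np.array(c["dist_coeffs"])
    n=cv2.undistortPoints(np.stack([u,v],-1).reshape(-1,1,2).astype(float),K,D).reshape(400,640,2)
    P=np.dstack([n[...,0]*d,n[...,1]*d,d]); T=c["world_from_camera"]
    P=P@T[:3,:3].T+T[:3,3]; P[d<=0]=np.nan
    return P
def topix(p,c):
    T=np.linalg.inv(c["world_from_camera"])
    return cv2.projectPoints(np.atleast_2d(p).astype(float),cv2.Rodrigues(T[:3,:3])[0],T[:3,3],c["intrinsics"],np.array(c["dist_coeffs"]))[0].reshape(-1,2)
E
python3 - <<'E'
from h import *
p=np.load("top_p.npy");d=np.load("top_d.npy");P=cloud(d,get_calibration("top"))
for n,(u,v) in dict(table=(290,150),barA=(373,174),barB=(384,208),barM=(378,192),nlow=(232,236),nhi=(258,138),vial=(333,131),dish=(322,259),turq=(315,193),head=(250,150)).items(): print(n,P[v,u].round(3))
a=cv2.resize(p[100:280,200:420],None,fx=3,fy=3,interpolation=cv2.INTER_CUBIC)
cv2.imwrite("pics/t1.png",a[:,:,::-1])
s=np.load("scene_p.npy"); 
b=cv2.resize(s[160:280,190:400],None,fx=3.8,fy=3.8,interpolation=cv2.INTER_CUBIC)
cv2.imwrite("pics/s1.png",b[:,:,::-1])
E
```

```text
table [ 0.666 -0.036 -0.002]
barA [ 0.601 -0.226  0.045]
barB [ 0.527 -0.25   0.043]
barM [ 0.562 -0.236  0.046]
nlow [0.463 0.088 0.013]
nhi [0.687 0.036 0.023]
vial [ 0.695 -0.137  0.055]
dish [ 0.415 -0.115  0.012]
turq [ 0.559 -0.099  0.038]
head [0.648 0.042 0.068]
```

View pics/t1.png

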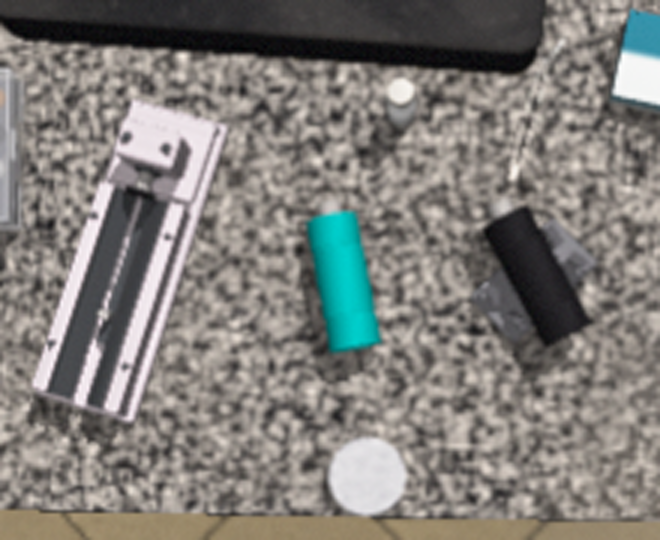

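View pics/s1.png

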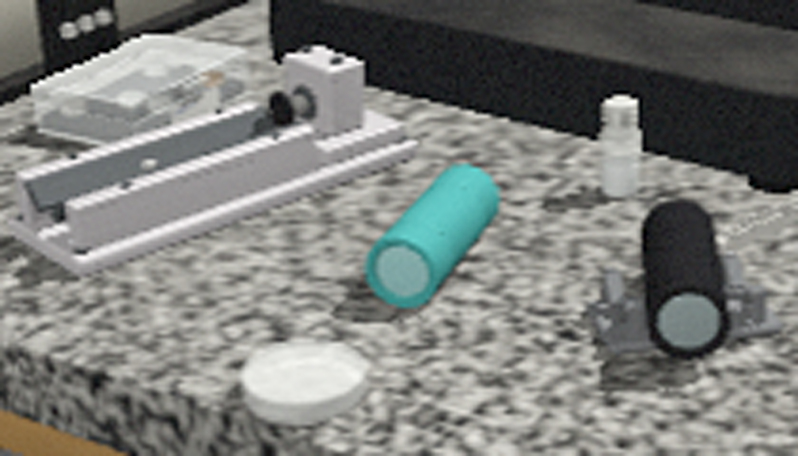

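The stub is at the far end and the lens faces the robot, so the barrel must be turned about 2.6 rad. Next I'll measure the barrel and nest with the wrist camera.

Run:
```python
from h import *
def look(n,pos,yaw):
    movep(pos,[np.pi,0,yaw]); hold(0.2)
    c=get_calibration("wrist"); p,d=get_image("wrist")
    np.savez(n,p=p,d=d,T=c["world_from_camera"],K=c["intrinsics"],D=c["dist_coeffs"])
    print(n,c["world_from_camera"].round(3),topix([[.565,-.238,.05],[.575,.06,.04]],c)); return p
a=look("wb",[.545,-.235,.26],.31)
b=look("wn",[.56,.06,.30],-.24)
cv2.imwrite("pics/w.png",cv2.resize(np.hstack([a,b]),(800,250),interpolation=cv2.INTER_AREA)[:,:,::-1])
print(observe()["time_s"],observe()["q"])
```

```text
wb [[ 0.303 -0.92  -0.249  0.607]
 [-0.953 -0.293 -0.079 -0.215]
 [ 0.     0.261 -0.965  0.403]
 [ 0.     0.     0.     1.   ]] [[323.19906225 157.9804463 ]
 [ 71.05203272  68.7888481 ]]
wn [[-0.24  -0.937 -0.254  0.624]
 [-0.971  0.232  0.061  0.044]
 [ 0.001  0.261 -0.965  0.442]
 [ 0.     0.     0.     1.   ]] [[547.79873006 108.34729551]
 [311.97393747 155.89550963]]
3.5333 [-3.50615450e-02  3.60508669e-02  1.60146980e+00 -6.88712821e-05
  1.50449266e+00  1.77716181e+00]
```

View pics/w.png

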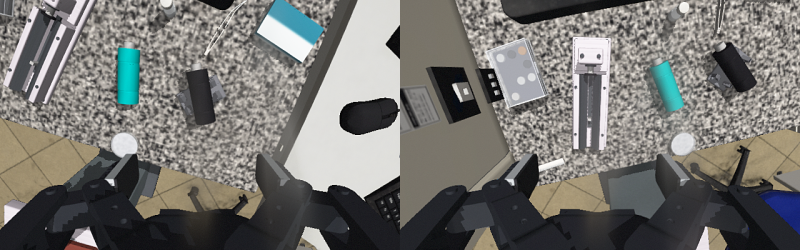

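```bash
cat > fit.py <<'E'
from h import *
def load(n):
    z=np.load(n+".npz"); c=dict(intrinsics=z["K"],dist_coeffs=z["D"],world_from_camera=z["T"])
    return z["p"],cloud(z["d"],c)
def top():
    return np.load("top_p.npy"),cloud(np.load("top_d.npy"),get_calibration("top"))
def near(P,c,r): return np.hypot(P[...,0]-c[0],P[...,1]-c[1])<r
def rect(pts):
    (c,s,a)=cv2.minAreaRect((pts[:,:2]*1000).astype(np.float32)); 
    return np.round(c,1),np.round(s,1),round(a,2)
if __name__=="__main__":
    for n in ["wb","wn","top"]:
        p,P=top() if n=="top" else load(n)
        z=P[...,2]; t=near(P,(.58,-.16),.04)&(z<.01); print(n,"table z",np.nanmedian(z[t]))
        m=near(P,(.565,-.238),.08)&(z>.02)&(z<.07)&(p.max(2)<50)
        q=P[m]; e=q[q[:,2]>.04]; v=cv2.fitLine(e[:,:2].astype(np.float32),cv2.DIST_HUBER,0,.01,.01).ravel()
        print(" barrel",rect(q),"ztop",np.percentile(q[:,2],[50,98]).round(4),"line",v.round(4),np.degrees(np.arctan2(v[1],v[0])))
        near_n=near(P,(.575,.062),.14)
        for nm,lo,hi in (("shoulder",.036,.044),("head",.064,.075),("base",.006,.05)):
            q=P[near_n&(z>lo)&(z<hi)]
            m8=(near_n&(z>lo)&(z<hi)).astype(np.uint8)
            k,l,st,ce=cv2.connectedComponentsWithStats(cv2.morphologyEx(m8,cv2.MORPH_CLOSE,np.ones((7,7))) if nm!="head" else m8)
            if k<2: print(nm,"none"); continue
            i=1+st[1:,4].argmax(); q=P[(l==i)&(m8>0)]
            print(" ",nm,len(q),rect(q),np.median(q[:,2]).round(4))
E
python3 fit.py
```

```text
wb table z 7.743698225187723e-05
 barrel (array([ 567.3, -239.8]), array([98.9, 45.8]), 28.54) ztop [0.0434 0.0476] line [ 0.7953  0.6062  0.56   -0.2425] 37.31573
  shoulder 2555 (array([552.1, 101.5]), array([ 24.8, 163.8]), 73.45) 0.0392
  head 220 (array([639.5,  38.4]), array([12.3, 29.9]), 15.8) 0.0673
  base 13124 (array([573.7,  70.5]), array([ 81.2, 230. ]), 74.57) 0.0325
wn table z 0.0003326170253145633
 barrel (array([ 566.1, -234.9]), array([105.2,  70.4]), 44.38) ztop [0.0434 0.0481] line [ 0.8871  0.4616  0.5621 -0.2347] 27.492992
  shoulder 1840 (array([550.9, 101. ]), array([ 21.5, 161.4]), 74.35) 0.0395
  head 979 (array([653.8,  49. ]), array([44.6, 27.4]), 75.13) 0.0679
  base 9247 (array([578.8,  69.4]), array([ 79.5, 239.6]), 74.43) 0.032
top table z -0.0010371161579288968
 barrel (array([ 564.7, -239.4]), array([96.9, 38. ]), 27.38) ztop [0.043 0.048] line [ 0.8885  0.4589  0.5636 -0.2397] 27.316021
  shoulder 1162 (array([565.8,  71.3]), array([ 69.4, 202.1]), 74.31) 0.0385
  head 236 (array([654.8,  44.7]), array([44.6, 27.9]), 74.46) 0.0669
  base 3363 (array([579.1,  67. ]), array([ 80.9, 240.4]), 74.06) 0.0313
```

```bash
cat > fit2.py <<'E'
from fit import *
from scipy.optimize import minimize
def cal(n):
    if n=="top": return get_calibration("top")
    z=np.load(n+".npz"); return dict(intrinsics=z["K"],dist_coeffs=z["D"],world_from_camera=z["T"])
def fitbar(p,c,x0,h=.037):
    u,v=topix([[x0[0],x0[1],h]],c)[0].astype(int); w=np.zeros((400,640),bool); w[max(v-70,0):v+70,max(u-70,0):u+70]=1
    m=((p.max(2)<62)&w).astype(np.uint8); m=cv2.morphologyEx(m,cv2.MORPH_OPEN,np.ones((3,3)))
    k,l,st,ce=cv2.connectedComponentsWithStats(m); i=1+st[1:,4].argmax(); m=cv2.morphologyEx((l==i).astype(np.uint8),cv2.MORPH_CLOSE,np.ones((9,9)))
    S=4; M=cv2.resize(m.astype(np.float32),None,fx=S,fy=S)
    a=np.linspace(0,2*np.pi,40)
    def cost(x):
        d=np.array([np.cos(x[2]),np.sin(x[2]),0]);n=np.array([-d[1],d[0],0])
        pts=np.concatenate([np.array([x[0],x[1],h])+s*d+.02*(np.cos(a)[:,None]*n+np.sin(a)[:,None]*[0,0,1]) for s in(-.05,.05)])
        hp=cv2.convexHull(((topix(pts,c)+.5)*S*16).astype(np.int32))
        r=np.zeros(M.shape,np.float32); cv2.fillConvexPoly(r,hp,1,shift=4)
        return 1-np.minimum(r,M).sum()/np.maximum(r,M).sum()
    b=minimize(cost,x0,method="Nelder-Mead",options=dict(initial_simplex=np.array(x0)+np.vstack([np.zeros(3),np.diag([.01,.01,.1])]),xatol=1e-5,fatol=1e-5))
    return b.x.round(4),round(b.fun,3),m.sum()
if __name__=="__main__":
    for n in ["wb","wn","top"]:
        p,P=top() if n=="top" else load(n); c=cal(n)
        print(n,"barrel",fitbar(p,c,[.565,-.239,.477]))
        yaw=np.radians(-15.7); d=np.array([np.cos(yaw),np.sin(yaw)]); e=np.array([-d[1],d[0]])
        Q=(P[...,:2]-[.579,.068]); X=Q@d; Y=Q@e; z=P[...,2]
        s=(np.abs(X)<.10)&(X<.03)&(z>.0375)&(z<.043)&(abs(Y)<.05)
        print("  shoulder Y ranges",[np.percentile(Y[s&g],[2,50,98]).round(4) for g in(Y<0,Y>0)])
        f=(X<.03)&(X>-.1)&(z<.036)&(z>.02)&(abs(Y)<.016)
        co=np.polyfit(Y[f],z[f],2); print("  groove bottom Y",[np.median(Y[f&(z<.026)]).round(4)], "hi X:",[np.percentile(X[(abs(Y)<.045)&(z>.008)&(z<.08)],[.3,99.7]).round(4)])
        for lo,hi in((-.1,-.06),(-.02,.03)):
            g=s&(X>lo)&(X<hi); print("   mid of shoulders",lo,np.round((np.median(Y[g&(Y<0)])+np.median(Y[g&(Y>0)]))/2,4))
E
python3 fit2.py
```

```text
wb barrel (array([ 0.5656, -0.2363,  0.4918]), np.float64(0.085), np.uint64(2860))
  shoulder Y ranges [array([-0.0322, -0.0247, -0.0142]), array([0.0169, 0.0264, 0.0353])]
  groove bottom Y [np.float64(0.0034)] hi X: [array([-0.1165,  0.1019])]
   mid of shoulders -0.1 0.0011
   mid of shoulders -0.02 0.0009
wn barrel (array([ 0.5667, -0.2297,  0.4944]), np.float64(0.099), np.uint64(2799))
  shoulder Y ranges [array([-0.0318, -0.0234, -0.0135]), array([0.017 , 0.0266, 0.0347])]
  groove bottom Y [np.float64(0.0026)] hi X: [array([-0.1166,  0.1753])]
   mid of shoulders -0.1 0.0017
   mid of shoulders -0.02 0.0018
top barrel (array([ 0.5635, -0.2375,  0.4977]), np.float64(0.099), np.uint64(790))
  shoulder Y ranges [array([-0.0343, -0.0271, -0.017 ]), array([0.0152, 0.026 , 0.0333])]
  groove bottom Y [np.float64(-0.0005)] hi X: [array([-0.1182,  0.2756])]
   mid of shoulders -0.1 -0.0001
   mid of shoulders -0.02 -0.0011
```

```bash
cat >> h.py <<'E'
NY=np.radians(-15.7); ND=np.array([np.cos(NY),np.sin(NY)]); NE=np.array([-ND[1],ND[0]]); NC=np.array([.579,.069])
def nw(x,y,z): return [*(NC+x*ND+y*NE),z]
def nest(p): q=np.array(p[:2])-NC; return np.round([1000*q@ND,1000*q@NE,1000*p[2]],2)
def fn(): f=observe()["ft_force"]; return np.round([f[:2]@ND,f[:2]@NE,f[2]],2)
E
python3 - <<'E'
from h import *
x,y,t=.5655,-.237,.488
movep([x,y,.14],[np.pi,0,t]); f0=fn()
print(move_l([x,y,.028],feed=.1,max_force=12)); print(observe()["eef_pos"])
gripper_to(.0,40); o=observe(); print(o["opening"],o["grasp_force"],fn()-f0)
move_l([x,y,.16],feed=.1); hold(.2); o=observe(); print(o["opening"],o["grasp_force"],fn()-f0,o["torque"])
movep(nw(-.035,0,.16),[np.pi,0,NY+np.pi]); hold(.2); o=observe(); print(o["q"],o["eef_pos"],o["time_s"])
c=get_calibration("wrist");p,d=get_image("wrist"); cv2.imwrite("pics/held.png",p[:,:,::-1])
E
```

```text
False
[ 0.5661653  -0.23740168  0.02892505]
0.03683539620638407 39.80387091636658 [-0.56 -0.99  4.89]
0.03701112146644085 39.915136098861694 [ 0.64  0.37 -4.98] [-0.03612854 -0.03329321  0.01651702]
[-1.19671311e-03  1.06956622e-01  1.79265630e+00 -8.26346091e-05
  1.24198241e+00 -1.29671531e+00] [0.54546808 0.07792117 0.15999021] 10.0833
```

View pics/held.png

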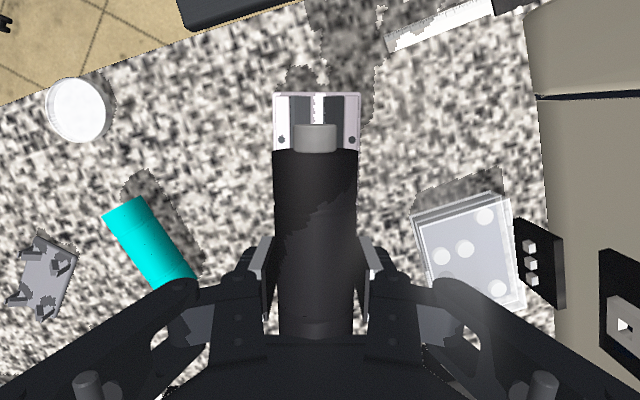

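The barrel is held, with its stub (315,138) towards the nest's near end, and lines up with the groove at column ~317. Now I'll lower it by feel.

Run:
```python
from h import *
move_l(nw(-.035,0,.062),feed=.08); hold(.2); f0=fn(); print("f0",f0)
hit=move_l(nw(-.035,0,.036),feed=.015,max_force=6); o=observe(); print(hit,nest(o["eef_pos"]),fn()-f0,o["torque"])
hold(.3); print(fn()-f0,observe()["opening"])
c=get_calibration("wrist");p,d=get_image("wrist"); cv2.imwrite("pics/down.png",p[:,:,::-1]); print(observe()["time_s"])
```

```text
f0 [ 0.   -0.64 -4.05]
True [-34.78   0.41  52.27] [1.38 1.18 8.32] [ 0.14114392 -0.11476532 -0.23704928]
[0.84 1.55 9.48] 0.037080946038235356
12.9083
```

View pics/down.png

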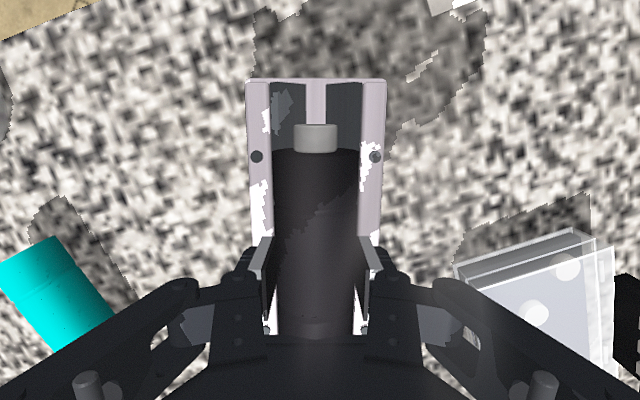

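Contact came about 11 mm higher than expected, so I'll measure how the barrel sits in the hand.

Run:
```python
from h import *
c=get_calibration("wrist");p,d=get_image("wrist");np.savez("wd",p=p,d=d,T=c["world_from_camera"],K=c["intrinsics"],D=c["dist_coeffs"])
P=cloud(d,c); print(c["intrinsics"][0,0],c["intrinsics"][:2,2], nest(c["world_from_camera"][:3,3]))
for n,(u,v) in dict(stubfront=(315,130),stubtop=(315,142),stub_b=(315,149),bar1=(315,165),bar2=(315,200),bar3=(315,240),bar4=(315,290),bar5=(315,330),shL=(258,175),shR=(376,170),base=(316,95),padL=(262,245),padR=(370,245),tipL=(270,327)).items(): print(n,nest(P[v,u]),round(float(d[v,u]),4))
for v in (160,190,220,300): 
    r=p[v].max(1)<70; u=315
    a=u
    while r[a]:a-=1
    b=u
    while r[b]:b+=1
    print(v,a,b,p[v,315])
```

```text
314.8526861987733 [315.0288422 199.2029298] [-100.39    1.53  194.9 ]
stubfront [-94.34   1.49  60.38] 0.1315
stubtop [-89.26   1.49  59.12] 0.134
stub_b [-86.47   1.49  60.95] 0.133
bar1 [-81.2    1.48  70.89] 0.1247
bar2 [-66.6    1.47  70.06] 0.1293
bar3 [-49.01   1.45  70.19] 0.1338
bar4 [-25.06   1.43  70.28] 0.1399
bar5 [-3.88  1.41 70.2 ] 0.1454
shL [-71.42 -27.04  39.95] 0.1572
shR [-74.06  31.69  40.85] 0.1556
base [-111.31    2.06   11.26] 0.1746
padL [-45.67 -21.66  67.79] 0.137
padR [-45.81  25.35  68.2 ] 0.1365
tipL [ 17.39 -24.58  40.15] 0.18
160 271 359 [49 49 51]
190 272 358 [56 53 54]
220 315 315 [72 69 74]
300 315 315 [66 68 72]
```

The depth shows the barrel is already seated: its top is at 70 mm along the whole length, so the axis is at 50 mm and level. It just sat lower in the pads than I assumed. I'll release it, then push on the stub with shut fingers.

Run:
```python
from h import *
gripper_to(.065); hold(.2)
move_l(nw(-.035,0,.13),feed=.15)
c=get_calibration("wrist");p,d=get_image("wrist");P=cloud(d,c)
z=P[...,2]; Q=P[...,:2]-NC; X=Q@ND;Y=Q@NE
m=(p.max(2)<80)&(abs(Y)<.03)&(z>.06)&(z<.08)&(X<.0)&(X>-.1); print("barrel z",np.percentile(z[m],[50,95]),"Y of crest",np.median(Y[m&(z>.068)]),"rear X",np.percentile(X[m],1))
gripper_to(0); move_l(nw(-.130,.001,.10),feed=.2); move_l(nw(-.130,.001,.046),feed=.12); hold(.2)
f0=fn(); print(f0,observe()["time_s"])
hit=move_l(nw(-.097,.001,.046),feed=.03,max_force=10); print(hit,nest(observe()["eef_pos"]),fn()-f0,observe()["time_s"])
np.save("f0.npy",f0)
```

```text
barrel z [0.06762506 0.07036779] Y of crest 0.003381032836286216 rear X -0.08467733548576316
[ 0.08 -0.17 -0.09] 16.35
False [-96.95   0.96  45.95] [-1.09  0.16 -0.16] 17.6
```

Run:
```python
from h import *
f0=np.load("f0.npy"); x=-.097; L=[]
t0=observe()["time_s"]
while x<-.050:
    x+=.001; hit=move_l(nw(x,.001,.046),feed=.015,max_force=12); o=observe(); F=-(fn()-f0)[0]; L.append((nest(o["eef_pos"])[0],F))
    if hit or F>14 or o["time_s"]>36: print("stop",hit); break
    # plunger onset: +2 N over the early friction; go 12 mm beyond it and then look
    base=np.median([f for _,f in L[:6]])
    on=[a for (a,f),(_,g) in zip(L,L[1:]) if f>base+1.7 and g>base+1.7]
    if on and L[-1][0]>on[0]+12.2: print("onset",on[0]); break
print([(round(float(a),1),round(float(f),1)) for a,f in L]); print(observe()["time_s"]-t0,observe()["time_s"],fn()-f0)
```

```text
onset -79.95
[(-96.1, 0.9), (-95.0, 1.8), (-93.9, 1.5), (-92.8, 0.1), (-91.8, 0.9), (-90.8, 0.7), (-89.9, 0.8), (-88.9, 0.6), (-87.8, 0.5), (-86.9, -0.0), (-85.8, 0.4), (-84.9, 0.5), (-83.8, 2.5), (-82.9, 1.5), (-81.9, 1.0), (-80.9, 0.9), (-80.0, 2.7), (-79.7, 5.6), (-78.8, 6.3), (-78.0, 5.9), (-77.1, 6.4), (-76.2, 7.3), (-75.4, 7.6), (-74.5, 7.9), (-73.6, 8.6), (-72.7, 9.6), (-71.8, 8.8), (-71.0, 9.5), (-70.1, 10.0), (-69.3, 11.2), (-68.3, 11.4), (-67.5, 11.9)]
8.0 25.6 [-11.9   -0.24   7.67]
```

Run:
```python
from h import *
f0=np.load("f0.npy")
def rep(): print(nest(observe()["eef_pos"]),fn()-f0)
x=nest(observe()["eef_pos"])[0]/1000
hit=move_l(nw(-.0662,.001,.046),feed=.01,max_force=8); print(hit); rep()
for x in(-.0672,-.0682,-.0692,-.0702,-.0715,-.073): move_l(nw(x,.001,.046),feed=.02); rep()
move_l(nw(-.115,.001,.046),feed=.1); rep()
move_l(nw(-.115,.001,.15),feed=.2); movep(nw(-.05,0,.24),[np.pi,0,NY+np.pi]); hold(.2)
c=get_calibration("wrist");p,d=get_image("wrist");P=cloud(d,c)
np.savez("wf",p=p,d=d,T=c["world_from_camera"],K=c["intrinsics"],D=c["dist_coeffs"])
z=P[...,2]; Q=P[...,:2]-NC; X=Q@ND;Y=Q@NE
m=(p.max(2)<90)&(abs(Y)<.03)&(z>.06)&(z<.08)&(X<.03)&(X>-.1); print("barrel z",np.percentile(z[m],[50,95]),"rear X",np.percentile(X[m],1))
u,v=topix([nw(-.05,0,.04)],c)[0].astype(int); print(u,v)
a=p[max(v-110,0):v+110,max(u-110,0):u+110]; cv2.imwrite("pics/fin.png",cv2.resize(a,None,fx=2.5,fy=2.5,interpolation=cv2.INTER_CUBIC)[:,:,::-1]); print(observe()["time_s"])
```

```text
True
[-68.68   0.79  45.17] [ 0.93  0.11 -0.95]
[-68.53   0.78  45.17] [-6.54  0.02  0.39]
[-68.57   0.9   45.62] [-3.19 -0.95 -2.41]
[-68.65   1.12  46.34] [-0.92  0.58 -0.75]
[-69.49   1.14  46.48] [-0.06 -0.08 -0.33]
[-71.4    1.03  46.1 ] [-0.19  0.69  0.33]
[-73.14   1.    45.96] [ 0.53 -1.    0.39]
[-114.49    1.18   46.36] [-0.09 -0.39  0.  ]
barrel z [0.06793921 0.07054019] rear X -0.04574225028182341
314 178
29.3417
```

View pics/fin.png

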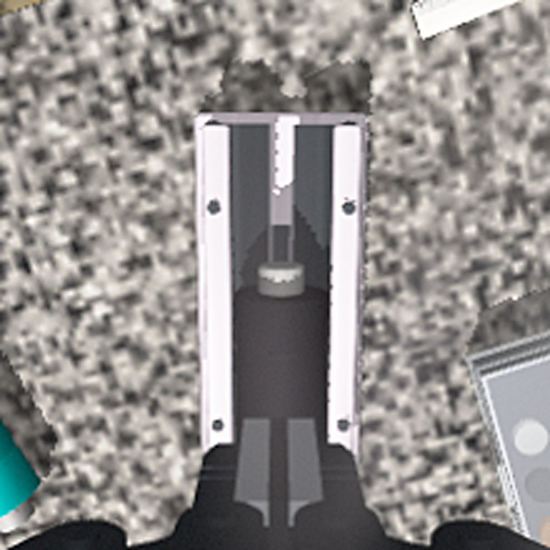

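The barrel's rear face is at x ≈ -45.7 mm and stayed there when I backed off. That puts the plunger about 11.4 mm in, which matches the latched position; unlatched, it would have pushed the barrel back. The stub shows at (281,278) in the crop, the barrel is level, and the robot is clear.

```bash
python3 -c "
from plant import *
print(job_done())"
```

```text
the job is handed in; nothing more can be done
None
```

I handed the job in with the barrel seated level in the nest, lens towards the stop, and apparently latched: it stayed put with the plunger about 11.4 mm in when I backed off. I couldn't see the catch directly. The vial and dish weren't touched, and the last clock reading before hand-in was 29.3 s.

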